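Arm the high-voltage supply under its red guard

ROBOT

A 6-joint arm with a two-finger parallel gripper is mounted at the origin on a cart in front of the work surface, level with it; the furniture and walls round the work are solid. World frame = base frame: x ahead of the robot, y to its left, z up, the work surface at z = 0. Lengths are in m, angles in rad, forces in N, time in s.
With the tool pointing down it reaches from about 0.25 to 0.775 m from the base axis. Payload 8.9 kg.
Tool frame: the origin (TCP) lies at the very end of the fingers, on their centre line; the grasp point (between the pads) lies 19 mm behind it; z points along the fingers, y is the line along which they close (so a half turn about z gives the same grasp; the last joint's range is limited). The gripper opens to 85 mm and grips with 20 to 120 N. Pads are 22 mm wide; open, the fingers measure 114 mm over their backs; the gripper's body (76 mm by 85 mm) begins 54 mm behind the grasp point. The pads swing forward as they close: fully open they stand 13 mm farther back than shut.
Start: joints at [-1.404, 0.291, -0.153, 1.127, 0, 1.431], TCP at [0.158, -0.501, 0.231] pointing down, gripper open.
Joint ranges: [-2.52, 2.52], [-0.91, 1.74], [-1.3, 1.37], [-1.96, 2.02], [-1.52, 1.47], [-3.14, 3.14]. Speed limits (rad/s): [2.22, 2.22, 2.79, 3.14, 3.14, 3.14].

INTERFACE

Orientations are given as a unit quaternion [x, y, z, w].
In Python, from plant import goto, servo_line, move_joints, open_jaws, clamp, sleep, solve_ik, get_image, camera_info, PlanningError, sign_off, get_clock, get_q, get_qvel, get_joint_torque, get_eef_pos, get_orientation, get_contact_force, get_wrist_torque, get_grip_width, get_finger_force gives the robot as it stands. Calls block until the motion is done:
- goto(position, orientation): joint-space move of the TCP to a pose.
- servo_line(position, rot=None, vel=0.15, f_stop=None): straight line of the TCP; rot=None keeps the orientation; vel is the mean speed in m/s. With f_stop (N) it stops when the force on the tool has changed by that much, and returns True; else False.
- move_joints(angles): joint-space move.
- open_jaws() and clamp(): open the fingers fully, or close them until they stop; the grip force is fixed at half the most.
- sleep(seconds).
- solve_ik(position, orientation): joint angles nearest the present ones, or None.
- get_image(name): name is "scene" or "side" or "wrist"; returns the picture (384x512x3 uint8, blue, green, red); there is no depth.
- camera_info(name): a dict with "K" (3x3 intrinsics, pixels), "position" and "attitude" of the camera in the world. Camera axes: x right, y up, looking along -z (the intrinsics and any distortion apply to the point x, -y, -z); pixel columns grow to the right and rows downward; lengths in m; the calibration is good to about 2 mm. A picture is of the moment at which its call begins: read the wrist's pose just before it. camera_info takes no time and is no camera call; for the wrist camera it gives the pose at the moment of the call.
A pose or a line that the arm cannot do raises PlanningError and nothing moves.
- sign_off(): hands the job in; it is judged then, once.
Readings, each from a call of its own:
- get_clock(): time.
- get_q(): joint angles.
- get_qvel(): joint speeds.
- get_joint_torque(): joint torques, N m.
- get_eef_pos(): TCP position.
- get_orientation(): TCP orientation.
- get_contact_force(): force on the tool from outside, world axes, zero at the start.
- get_wrist_torque(): the same for the moment, N m.
- get_grip_width(): opening from 0.0 (shut) to 1.0 (fully open).
- get_finger_force(): force on a finger pad.
Only numpy, scipy, OpenCV 4.12 (cv2) and the standard library are available. Lean on these libraries where they do the work, as an engineer would, in place of code of your own. Each camera call takes 0.05 s, during which the arm holds its last target. There are 200 camera calls.

TASK

Arm the high-voltage supply, the box with the red guard: lift the red guard back with a fingertip, push the toggle under it gently over towards the hinge until it snaps across, then let the guard fall shut over it. Only push with the fingers: do not grip or force the guard or toggle, and do not lift, tip or shove the box. Leave the yellow-guarded supply, the samples and the tools as they are.

Things in the scene. Friction and masses are not known exactly. Their poses are not given: they have to be found in the camera images.
- hv_supply: High-voltage supply: light grey bench box, dark top, 150 x 96 x 60 mm (x, y, z), 3 kg, loose on rubber feet. Origin: centre of its underside, z up; its -x face carries the meter and faces the operator. A RED guard lies shut over the toggle on its top panel (z = 60 mm). Behind the hinge the deck is clear: nothing above z = 67 mm, but the open guard leans back over it, reaching 50 mm behind the hinge and 100 mm above it
- hv_well (a point): Top panel at the foot of the red-guarded toggle (its pivot): x = -25 mm, y = 0, z = 60 mm of the box. The toggle stands in a well: side walls with inner faces 37 mm either side of it, from x = -68 to +10 mm of the box, up to z = 96 mm; a low rear wall (to z = 84 mm) at x = 10 mm; open in front (-x) and above once the guard is up
- hv_hinge (a point): Middle of the red guard's hinge line, fixed on the box at x = 10 mm, y = 0, z = 96 mm of its frame; the hinge runs along the box's y axis
- hv_lip (a point): Underside of the red guard at its lift lip, 83 mm from the hinge. The guard: 4 mm plate, 86 mm wide, underside level with the hinge when shut; a 33 mm skirt hangs from it 75-78 mm from the hinge; the plate runs on level to 88 mm, then flares up at 62 degrees for 25 mm (end 99 mm out, 22 mm up). A finger hooks under here, in front of the skirt: 35 mm clear below, box front 85 mm from the hinge
- hv_guard (a joint): Angle of the red guard (rad): 0 shut, 1.82 leaning back at its stop. 45 g, light damped hinge; swings up and back. Left alone it falls shut from below about 1.5 rad (in about a second) and stays open, leaning back, above about 1.65 rad
- hv_bat (a point): Centre of the ball end (9 mm wide) of the toggle under the red guard: a 5.6 mm thick steel bat, 26.5 mm from its pivot to this point
- hv_toggle (a joint): Angle of that toggle (rad): 0 = off, leaning 24 degrees to the front (-x); 0.84 = armed, leaning 24 degrees back to the hinge. A spring snaps it from the middle (0.42) to the nearer end; about 3 N at the ball starts it
- heater_supply: The neighbouring heater supply: same box, size and layout with a YELLOW guard; leave it as it is. The two stand side by side, either one on the left
- heater_guard (a joint): Angle of the yellow guard (rad), 0 closed
- heater_toggle (a joint): Angle of the toggle under the yellow guard (rad), 0 off
- wafer_shipper: Bystander: flat round wafer carrier, 89x89x12 mm, gold wafer
- gel_box: Bystander: small clear hinged box with chips, 56x50x18 mm
- petri: Bystander: clear petri dish, 60 mm wide, 12 mm high
- tweezers: Bystander: black tweezers lying flat, 118 mm long
- amber_vial: Bystander: amber vial with a black cap, 28 mm wide, 63 mm high
- white_vial: Bystander: white vial with a white cap, 22 mm wide, 49 mm high
- loupe: Bystander: black eye loupe, 33 mm wide, 32 mm high

How it is judged:
On the way, in this order (a step that is already met when the one before it is completed fails the run):
1. the red guard is raised (past 0.3 rad) with the toggle still off (value of joint hv_guard above 0.3 rad and value of joint hv_toggle below 0.3 rad), for 0.1 s.
2. the toggle is thrown to armed with the guard still up (value of joint hv_toggle above 0.7 rad and value of joint hv_guard above 0.12 rad), for 0.1 s.
At the end, for the whole second after the job is handed in: the toggle of the red-guarded supply is armed (over 0.7 rad) and its guard shut (under 0.06 rad), the box at rest within 20 mm of its start; the yellow guard is shut, its toggle off, its box within 15 mm of its start (value of joint hv_toggle above 0.7 rad and value of joint each of hv_guard, heater_guard below 0.06 rad and value of joint heater_toggle below 0.15 rad and linear speed of hv_supply below 0.01 m/s and distance of hv_supply from where it was at the start of the episode below 0.02 m and distance of heater_supply from where it was at the start of the episode below 0.015 m); the robot touches nothing.
It fails at once if the high-voltage supply is lifted, tipped or shoved more than 20 mm (height (world z) of hv_supply above 0.008 m or angle between hv_supply's own z axis and vertical above 0.08 rad or distance of hv_supply from where it was at the start of the episode above 0.02 m).
It fails at once if the guard or the toggle is gripped or forced (over 30 N) (contact force between the fingers and hv_guard above 30 N or contact force between the fingers and hv_toggle above 30 N).
It fails at once if the yellow-guarded supply is disturbed: guard raised, toggle moved, or box shifted more than 15 mm (value of joint heater_guard above 0.15 rad or value of joint heater_toggle above 0.3 rad or distance of heater_supply from where it was at the start of the episode above 0.015 m).
It fails at once if one of the samples or tools lying about is moved more than 15 mm (distance of any of wafer_shipper, gel_box, petri, tweezers, amber_vial, white_vial, loupe from where it was at the start of the episode above 0.015 m).
It also fails if it takes over 50 s, if anything falls off the work surface, if the arm or the gripper's body presses on something with over 40 N, if the wrist force passes 120 N, or if a joint passes its speed limit or range.

## Working session

There is one attempt and no reset: what is moved stays moved. The work goes in short steps, each a Python script; the robot and the scene stay as the last script left them, time stands still between calls to the robot, and variables do not carry over. Pictures are saved under pics/ and viewed, at most 10 in all, crops included, and the job is handed in when it is done.

```bash
mkdir -p pics; python3 - <<'E'
from plant import *
import cv2
for n in ("scene","side"):
    cv2.imwrite(f"pics/{n}0.png",get_image(n)); c=camera_info(n); print(n,c)
print(camera_info("wrist"), get_clock(), get_orientation())
E
```

```text
scene {'K': array([[432.89926288,   0.        , 257.4992703 ],
       [  0.        , 432.89926288, 186.63449701],
       [  0.        ,   0.        ,   1.        ]]), 'position': array([-0.42651071,  0.73846366,  0.54827928]), 'attitude': array([-0.27048886,  0.48133826,  0.72441208, -0.41276676])}
side {'K': array([[414.97447384,   0.        , 254.48880855],
       [  0.        , 414.97447384, 197.74305034],
       [  0.        ,   0.        ,   1.        ]]), 'position': array([ 0.36157153, -1.0082174 ,  0.73669385]), 'attitude': array([ 0.51554301, -0.02158381, -0.03357444,  0.85593359])}
{'K': array([[318.79589516,   0.        , 262.40672387],
       [  0.        , 318.79589516, 195.50381783],
       [  0.        ,   0.        ,   1.        ]]), 'position': array([ 0.22681593, -0.47872499,  0.37392269]), 'attitude': array([-0.11380536,  0.08448297, -0.58519081,  0.7984126 ])} 0.1 [ 9.88337577e-01  1.52277621e-01  9.88032432e-07 -6.00257013e-04]
```

View pics/scene0.png

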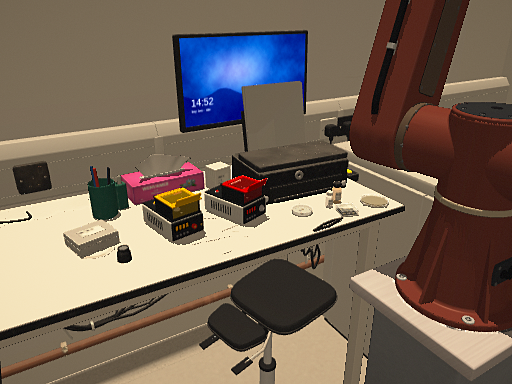

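View pics/side0.png

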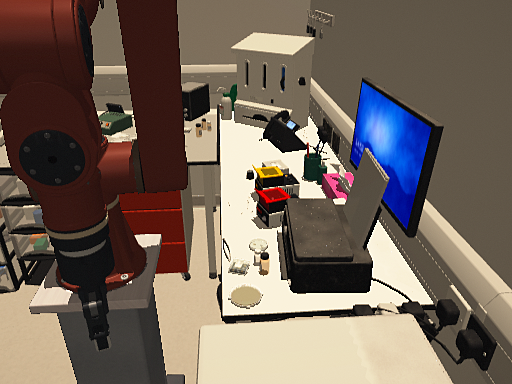

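The scene view shows the red guard at about (240,188), right of the yellow guard (178,203). The side view shows red at (272,200). A printer-like box stands on the right, close to the red supply. I'll enlarge both.

```bash
python3 - <<'E'
import cv2,numpy as np
a=cv2.imread("pics/scene0.png")[165:245,195:285]; b=cv2.imread("pics/side0.png")[155:235,235:315]
a=cv2.resize(a,(450,400),interpolation=cv2.INTER_CUBIC); b=cv2.resize(b,(400,400),interpolation=cv2.INTER_CUBIC)[:, :350]
cv2.imwrite("pics/crop0.png",np.clip(np.hstack([a,b])*1.3,0,255).astype(np.uint8))
E
```

```text
(no output)
```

View pics/crop0.png

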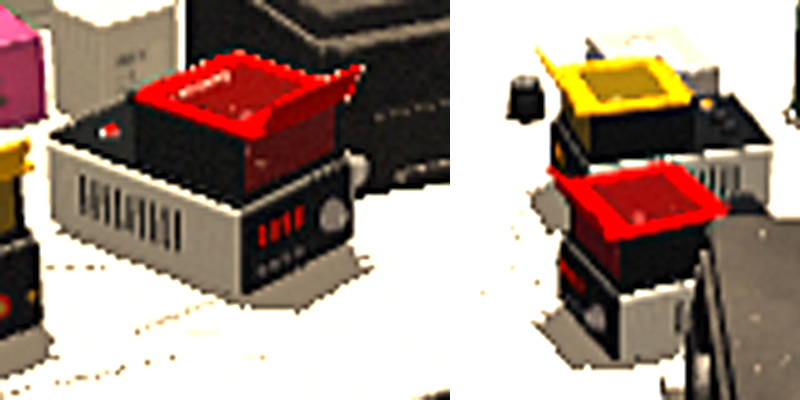

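Scene crop (5x): box front-left edge top (240,208) and bottom (240,295), rear-left top (50,143) and bottom (52,215), front-right bottom (353,243). Side crop: front-right edge top (617,300) and bottom (617,360), front-left edge top (560,240). I'll fit x, y and yaw to these.

```bash
cat > h.py <<'E'
import numpy as np, cv2
from scipy.spatial.transform import Rotation as R
from scipy.optimize import least_squares
from plant import *
def proj(c,p):
    q=R.from_quat(c['attitude']).inv().apply(np.atleast_2d(p)-c['position'])*[1,-1,-1]
    q=q@c['K'].T; return q[:,:2]/q[:,2:]
def world(pose,p):
    x,y,a=pose; return R.from_euler('z',a).apply(np.atleast_2d(p))+[x,y,0]
def fit(obs,x0=(.5,0,0)):
    # obs: list of (caminfo, pts_box_mm, pix)
    f=lambda s: np.concatenate([(proj(c,world(s,np.array(b)/1000))-np.array(px)).ravel() for c,b,px in obs])
    r=least_squares(f,x0,loss='soft_l1'); return r.x,f(r.x).reshape(-1,2).round(1)
E
python3 - <<'E'
from h import *
a=camera_info("scene"); b=camera_info("side")
s=lambda x,y:(195+x/5,165+y/5); d=lambda x,y:(235+(x-450)/5,155+y/5)
A=(a,[(-75,48,0),(-75,48,60),(75,48,60),(75,48,0),(-75,-48,0),(-89,-43,118),(10,43,100)],[s(240,295),s(240,208),s(50,143),s(52,215),s(353,243),s(363,68),s(135,97)])
B=(b,[(-75,-48,0),(-75,-48,60),(-75,48,60),(-75,48,0)],[d(617,360),d(617,300),d(560,240),d(560,292)])
for o in ([A,B],[A],[B]):
    x,r=fit(o); print(x.round(4),r.tolist())
# printer box point, heater
print(get_q())
E
```

```text
[0.5579 0.2204 0.3079] [[-0.0, 1.7], [-0.2, -1.2], [-0.8, -3.5], [-0.3, 1.2], [0.7, 0.2], [2.0, -1.9], [-0.9, -1.9], [-0.4, 2.5], [-0.1, -1.1], [-0.0, -2.1], [-0.1, 2.6]]
[0.5549 0.2215 0.3018] [[-0.0, 2.3], [-0.2, -0.6], [-0.6, -3.1], [-0.2, 1.6], [0.9, 0.8], [2.2, -1.4], [-0.8, -1.5]]
[0.5587 0.226  0.3168] [[-0.2, 1.7], [0.2, -1.9], [0.0, -2.8], [-0.0, 1.9]]
[-1.40430920e+00  2.91213990e-01 -1.54053795e-01  1.12672892e+00
  1.83200518e-05  1.43153866e+00]
```

```bash
cat >> h.py <<'E'
# tool orientation: pitch p below horizontal heading yaw a; tool y horizontal (sign s)
def ori(a,p,s=1):
    z=np.array([np.cos(a)*np.cos(p),np.sin(a)*np.cos(p),-np.sin(p)])
    y=s*np.array([-np.sin(a),np.cos(a),0]); x=np.cross(y,z)
    return R.from_matrix(np.c_[x,y,z]).as_quat()
E
python3 - <<'E'
from h import *
c=camera_info("wrist"); T=R.from_quat(get_orientation())
print("cam in tool",T.inv().apply(c['position']-get_eef_pos()).round(3),"cam look in tool",T.inv().apply(R.from_quat(c['attitude']).apply([0,0,-1])).round(2))
P=(.557,.221,.308); a=P[2]
def W(x,z,y=0): return world(P,np.array([x,y,z])/1000)[0]
for s in (1,-1):
  for nm,pt,p in [("view",W(-200,260),.6),("view",W(-180,260),.9),("pre",W(-130,78),0),("pre",W(-130,78),.3),("hook",W(-70,78),0),("hook",W(-70,78),.3),("mid",W(-50,170),0.1),("end",W(15,185),0),("end",W(15,185),.3),("tog",W(-24,84),0),("tog",W(-24,84),.3),("back",W(85,165),1.57),("back",W(85,230),1.57),("back",W(85,165),1.3)]:
    q=solve_ik(pt,ori(a,p,s)); print(s,nm,p,pt.round(3),None if q is None else np.round(q,2))
# printer corners at assumed heights, from two views
def ray(n,u,v,z):
    c=camera_info(n); d=R.from_quat(c['attitude']).apply(np.linalg.inv(c['K'])@[u,v,1]*[1,-1,-1]); return c['position']+d*(z-c['position'][2])/d[2]
print("printer front-bottom-left(scene)",ray("scene",271,197,0), "front-right bottom(side)",ray("side",283,285,0.0),"heater",ray("scene",178,240,0),"vial side",ray("side",265,272,0),"petri",ray("side",258,246,0))
E
```

```text
cam in tool [ 0.072  0.    -0.143] cam look in tool [-0.28 -0.    0.96]
1 view 0.6 [0.366 0.16  0.26 ] None
1 view 0.9 [0.385 0.166 0.26 ] [ 0.16 -0.46 -1.    0.37  0.09 -0.12]
1 pre 0 [0.433 0.182 0.078] None
1 pre 0.3 [0.433 0.182 0.078] None
1 hook 0 [0.49  0.2   0.078] None
1 hook 0.3 [0.49  0.2   0.078] None
1 mid 0.1 [0.509 0.206 0.17 ] None
1 end 0 [0.571 0.226 0.185] None
1 end 0.3 [0.571 0.226 0.185] None
1 tog 0 [0.534 0.214 0.084] None
1 tog 0.3 [0.534 0.214 0.084] None
1 back 1.57 [0.638 0.247 0.165] [ 0.26  0.64  0.22  1.16  0.   -0.05]
1 back 1.57 [0.638 0.247 0.23 ] [ 0.26  0.61  0.35  1.31  0.   -0.05]
1 back 1.3 [0.638 0.247 0.165] [ 0.26  0.42 -0.18  0.7   0.01 -0.05]
-1 view 0.6 [0.366 0.16  0.26 ] None
-1 view 0.9 [0.385 0.166 0.26 ] [ 0.16 -0.46 -1.    0.37  0.09  3.03]
-1 pre 0 [0.433 0.182 0.078] None
-1 pre 0.3 [0.433 0.182 0.078] None
-1 hook 0 [0.49  0.2   0.078] None
-1 hook 0.3 [0.49  0.2   0.078] None
-1 mid 0.1 [0.509 0.206 0.17 ] None
-1 end 0 [0.571 0.226 0.185] None
-1 end 0.3 [0.571 0.226 0.185] None
-1 tog 0 [0.534 0.214 0.084] None
-1 tog 0.3 [0.534 0.214 0.084] None
-1 back 1.57 [0.638 0.247 0.165] [0.26 0.64 0.22 1.16 0.   3.1 ]
-1 back 1.57 [0.638 0.247 0.23 ] [0.26 0.61 0.35 1.31 0.   3.1 ]
-1 back 1.3 [0.638 0.247 0.165] [ 0.26  0.42 -0.18  0.7   0.01  3.09]
printer front-bottom-left(scene) [0.59133263 0.07846574 0.        ] front-right bottom(side) [ 0.51117121 -0.13125464  0.        ] heater [0.48782401 0.42100051 0.        ] vial side [ 0.46815407 -0.07130892  0.        ] petri [0.45962721 0.05908877 0.        ]
```

```bash
python3 - <<'E'
from h import *
P=(.557,.221,.308)
def W(x,z,y=0): return world(P,np.array([x,y,z])/1000)[0]
for nm,pt in [("pre",W(-130,78)),("pre",W(-110,78)),("hook",W(-70,78)),("hook",W(-78,88)),("l30",W(-62,130)),("l60",W(-32,165)),("mid",W(-50,170)),("end",W(15,185)),("end",W(15,150)),("tog",W(-24,84)),("back",W(85,165))]:
  for a in (.308,.2,.1):
    ok=[round(p,2) for p in np.arange(0,2.2,.05) if solve_ik(pt,ori(a,p)) is not None]
    print(nm,a,(ok[0],ok[-1]) if ok else None)
E
```

```text
pre 0.308 (np.float64(0.9), np.float64(2.15))
pre 0.2 (np.float64(0.9), np.float64(2.15))
pre 0.1 (np.float64(0.9), np.float64(2.15))
pre 0.308 (np.float64(0.9), np.float64(2.15))
pre 0.2 (np.float64(0.85), np.float64(2.15))
pre 0.1 (np.float64(0.85), np.float64(2.15))
hook 0.308 (np.float64(0.8), np.float64(2.15))
hook 0.2 (np.float64(0.8), np.float64(2.15))
hook 0.1 (np.float64(0.75), np.float64(2.15))
hook 0.308 (np.float64(0.8), np.float64(2.15))
hook 0.2 (np.float64(0.8), np.float64(2.15))
hook 0.1 (np.float64(0.75), np.float64(2.15))
l30 0.308 (np.float64(0.7), np.float64(2.15))
l30 0.2 (np.float64(0.7), np.float64(2.15))
l30 0.1 (np.float64(0.7), np.float64(2.15))
l60 0.308 (np.float64(0.6), np.float64(2.15))
l60 0.2 (np.float64(0.6), np.float64(2.15))
l60 0.1 (np.float64(0.55), np.float64(2.15))
mid 0.308 (np.float64(0.65), np.float64(2.15))
mid 0.2 (np.float64(0.65), np.float64(2.15))
mid 0.1 (np.float64(0.6), np.float64(2.15))
end 0.308 (np.float64(0.5), np.float64(2.1))
end 0.2 (np.float64(0.45), np.float64(2.1))
end 0.1 (np.float64(0.4), np.float64(2.1))
end 0.308 (np.float64(0.5), np.float64(2.1))
end 0.2 (np.float64(0.5), np.float64(2.15))
end 0.1 (np.float64(0.45), np.float64(2.15))
tog 0.308 (np.float64(0.7), np.float64(2.15))
tog 0.2 (np.float64(0.65), np.float64(2.15))
tog 0.1 (np.float64(0.6), np.float64(2.15))
back 0.308 (np.float64(0.2), np.float64(1.95))
back 0.2 (np.float64(0.2), np.float64(1.95))
back 0.1 (np.float64(0.2), np.float64(1.95))
```

```bash
python3 - <<'E'
from h import *
P=(.557,.221,.308)
goto(world(P,np.array([-180,0,260])/1000)[0],ori(.308,.9))
clamp(); c=camera_info("wrist"); im=get_image("wrist")
cv2.imwrite("pics/w1.png",cv2.resize(im,(800,600),interpolation=cv2.INTER_CUBIC)); np.save("c1.npy",c,allow_pickle=True)
print(get_clock(),get_eef_pos(),proj(c,world(P,np.array([[-75,48,60],[-75,-48,60],[-89,43,118],[-89,-43,118],[10,43,100],[10,-43,100]])/1000)).round(0)*1.5625)
E
```

```text
3.3917 [0.38545321 0.16645122 0.26000011] [[476.5625 200.    ]
 [343.75   200.    ]
 [478.125  248.4375]
 [342.1875 248.4375]
 [462.5    312.5   ]
 [356.25   312.5   ]]
```

View pics/w1.png

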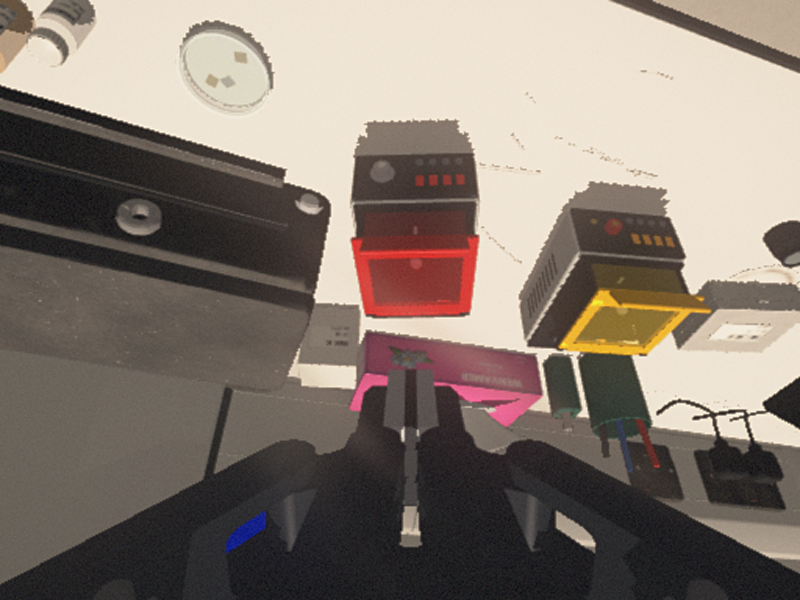

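The wrist view is upside down. Flare end corners are at (353,240) and (479,238), guard rear corners at (366,317) and (470,314), box front bottom edge at row ~154 from x=355 to 474. The printer is about 20 mm to the box's -y side and its lid is farther back. I'll refit the pose and plan the hook path.

```bash
cat >> h.py <<'E'
HX,HZ=10,96
def guard_tcp(th,p,gap=3,dz=0,hw=11):
    """TCP (box x,z mm) with finger at world pitch p touching the lip of a guard at angle th"""
    f=p-th; d=np.array([np.cos(f),-np.sin(f)]); e=np.array([np.sin(f),np.cos(f)])
    t=np.linspace(-hw,hw,45)[:,None]; L=np.linspace(0,60,121)[:,None]
    pts=np.r_[t*e, hw*e-L*d, -hw*e-L*d]           # outline, TCP at origin, guard frame
    tx=-78-gap-pts[:,0].max()
    X=pts[:,0]+tx
    roof=np.where(X>-88,0,(-88-X)*np.tan(np.radians(62))); m=X>-99
    tz=(roof-pts[:,1])[m].min()-dz
    c,s=np.cos(th),np.sin(th)                      # back to the box frame (clockwise by th)
    return np.array([HX+c*tx+s*tz, HZ-s*tx+c*tz])
E
python3 - <<'E'
from h import *
c=np.load("c1.npy",allow_pickle=True).item(); k=1.5625
o=(c,[(-89,-43,118),(-89,43,118),(10,-43,100),(10,43,100),(-75,-48,3),(-75,48,3)],np.array([(353,240),(479,238),(366,317),(470,314),(355,155),(474,153)])/k)
P,r=fit([o],(.557,.221,.308)); print(P.round(4),r.tolist())
for i in range(2): print(fit([(o[0],o[1][:4],o[2][:4])],P)[0].round(4)) if i else 0
for th in np.linspace(0,1.75,8):
    p=.95-.2*th; x,z=guard_tcp(th,p); q=solve_ik(world(P,np.array([x,0,z])/1000)[0],ori(P[2],p)); print(round(th,2),round(p,2),round(x,1),round(z,1),None if q is None else np.round(q,2))
E
```

```text
[0.5578 0.2276 0.3411] [[-3.7, 8.0], [2.6, 7.4], [-0.5, -0.6], [0.4, -0.0], [-0.8, -0.3], [0.9, -1.2]]
[0.5495 0.225  0.3324]
0.0 0.95 -79.9 79.8 [ 0.21  0.2  -1.11 -0.36  0.08 -0.11]
0.25 0.9 -78.4 104.2 [ 0.2   0.14 -1.13 -0.37  0.09 -0.11]
0.5 0.85 -70.5 125.4 [ 0.2   0.1  -1.14 -0.39  0.09 -0.11]
0.75 0.8 -57.4 143.3 [ 0.2   0.09 -1.15 -0.43  0.1  -0.1 ]
1.0 0.75 -44.2 160.7 [ 0.2   0.08 -1.15 -0.47  0.1  -0.1 ]
1.25 0.7 -19.3 177.7 [ 0.21  0.09 -1.13 -0.52  0.1  -0.09]
1.5 0.65 4.9 185.1 [ 0.21  0.14 -1.12 -0.61  0.1  -0.08]
1.75 0.6 27.6 185.3 [ 0.22  0.21 -1.12 -0.73  0.1  -0.07]
```

```bash
python3 - <<'E'
from h import *
im=cv2.imread("pics/w1.png")[110:330,330:500]
cv2.imwrite("pics/w1c.png",cv2.convertScaleAbs(cv2.rotate(cv2.resize(im,None,fx=2.7,fy=2.7,interpolation=cv2.INTER_CUBIC),cv2.ROTATE_180),alpha=1.5))
E
```

```text
(no output)
```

View pics/w1c.png

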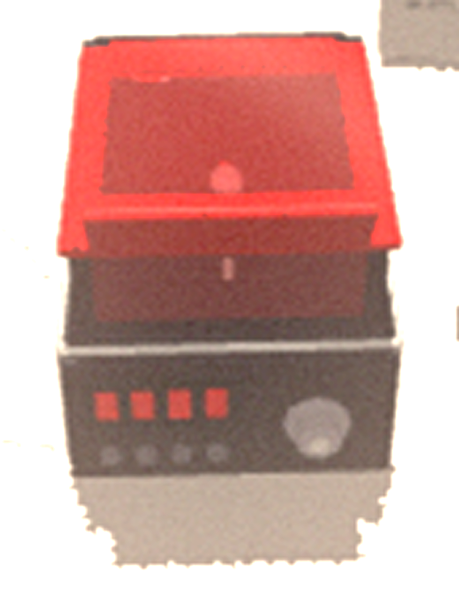

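Right way up (2.7x crop): plate front corners (58,252) and (402,246), flare end (85,210) and (378,208), rear corners (85,42) and (362,40). Box front edge is at row ~347 on top, x=62 to 400, and row ~474 at the bottom. So row 240 was the bend, not the flare end. Refitting.

```bash
python3 - <<'E'
from h import *
c=np.load("c1.npy",allow_pickle=True).item()
uv=np.array([(58,252),(402,246),(85,42),(362,40),(62,348),(400,345),(75,476),(392,472)],float)
px=np.c_[330+(458-uv[:,0])/2.7,110+(593-uv[:,1])/2.7]/1.5625
b=[(-78,43,96),(-78,-43,96),(10,43,100),(10,-43,100),(-75,48,60),(-75,-48,60),(-75,48,3),(-75,-48,3)]
P,r=fit([(c,b,px)],(.557,.221,.308)); print(P.round(4),r.tolist()); np.save("P.npy",P)
print(proj(c,world(P,np.array([-89,0,118])/1000)), px[0], 110/1.5625+(593-209)/2.7/1.5625)
E
```

```text
[0.5582 0.2265 0.3321] [[-0.1, -0.1], [0.1, -0.1], [0.5, 0.1], [-1.2, 0.6], [2.6, 0.9], [-2.3, 1.7], [1.8, -1.1], [-0.9, -0.5]]
[[265.09660056 160.65145883]] [306.01481481 151.22962963] 161.42222222222222
```

```bash
cat >> h.py <<'E'
import os
P=np.load("P.npy") if os.path.exists("P.npy") else None
def W(x,z,y=0): return world(P,np.array([x,y,z])/1000)[0]
def line(x,z,p,y=0,vel=.08,f=None):
    r=servo_line(W(x,z,y),ori(P[2],p),vel,f)
    print(round(get_clock(),1),(round(x),round(z)),"stop" if r else "",np.round(get_contact_force(),1)); return r
E
python3 - <<'E'
from h import *
p=.95; x,z=guard_tcp(0,p,dz=5)
b=np.array([np.cos(p),-np.sin(p)])*65
goto(W(x-b[0],z-b[1]),ori(P[2],p))
stop=line(x,z,p,f=6)
if not stop:
  for th in (.05,.2,.35,.5):
    p=.95-.2*th
    if line(*guard_tcp(th,p),p,vel=.05,f=8): break
cv2.imwrite("pics/w2.png",cv2.rotate(get_image("wrist"),cv2.ROTATE_180))
E
```

```text
4.7 (-80, 75) stop [0.6 0.1 0.5]
```

View pics/w2.png

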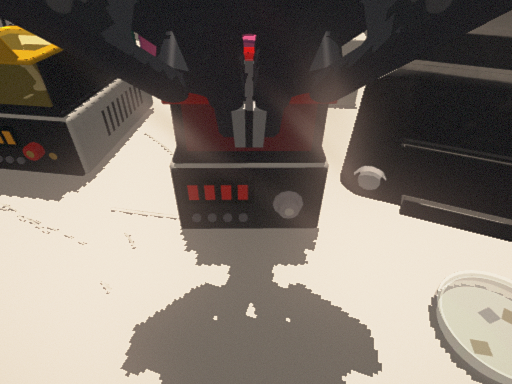

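The finger tip is at (250,147), in front of the skirt and over the box's front edge (row ~160). The guard still looks shut. Checking where the line stopped.

```bash
python3 - <<'E'
from h import *
e=get_eef_pos(); d=R.from_euler('z',-P[2]).apply(e-[P[0],P[1],0])*1000
print(d.round(1),guard_tcp(0,.95,dz=5),get_contact_force().round(2),get_finger_force(),get_grip_width())
E
```

```text
[-89.5   0.1  85.8] [-79.94757055  74.84049996] [ 0.07 -0.6   0.14] 0.0 -0.0005927606173064045
```

```bash
cat >> h.py <<'E'
def where():
    return (R.from_euler('z',-P[2]).apply(get_eef_pos()-[P[0],P[1],0])*1000).round(1)
E
python3 - <<'E'
from h import *
p=.95; x,z=guard_tcp(0,p,dz=5)
r=line(x,z,p,vel=.03,f=6); print(where())
if not r:
  for th in (.05,.15):
    p=.95-.2*th
    if line(*guard_tcp(th,p),p,vel=.04,f=6): break
  print(where())
cv2.imwrite("pics/w3.png",cv2.rotate(get_image("wrist"),cv2.ROTATE_180))
E
```

```text
5.4 (-80, 75)  [-0.8  0.5 -1.1]
[-80.    0.   74.7]
5.8 (-80, 85)  [-0.4 -0.2  0.2]
6.2 (-80, 95)  [0.  0.3 0.8]
[-79.8  -0.   95.2]
```

View pics/w3.png

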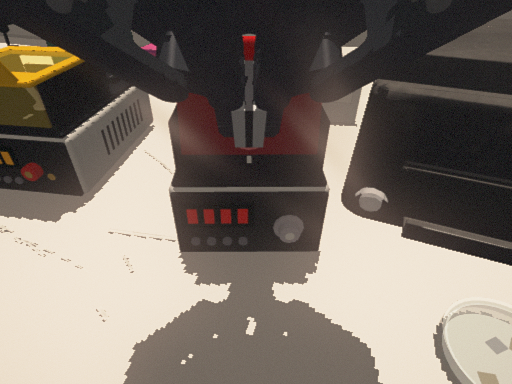

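The skirt's lower edge is now at row ~155, well above the panel, and the toggle stem shows at (249,158), so the guard is lifting on the finger. Continuing round the arc.

```bash
python3 - <<'E'
from h import *
for th in (.3,.45,.6,.75,.9,1.05,1.2,1.35,1.5,1.65,1.75):
    p=.95-.2*th
    if line(*guard_tcp(th,p),p,vel=.07,f=10): break
print(where())
cv2.imwrite("pics/w4.png",cv2.rotate(get_image("wrist"),cv2.ROTATE_180))
s=get_image("scene")[140:250,190:290]; cv2.imwrite("pics/s4.png",s)
a=cv2.imread("pics/w4.png"); s=cv2.resize(s,(280,308),interpolation=cv2.INTER_CUBIC); s=cv2.copyMakeBorder(s,0,384-308,0,0,cv2.BORDER_CONSTANT); cv2.imwrite("pics/m4.png",np.hstack([a,s]))
E
```

```text
6.6 (-77, 109)  [-0.5  0.8 -0.8]
6.9 (-73, 121)  [ 0.  -0.6 -0.9]
7.3 (-66, 133)  [-0.7 -0.  -0.4]
7.6 (-57, 143)  [-1.   0.1  0.5]
7.9 (-50, 154)  [-0.9 -0.4 -0.3]
8.3 (-41, 164)  [0.1 0.5 1.1]
8.7 (-24, 175)  [-2.2 -0.8  6. ]
9.1 (-9, 182)  [-1.   0.9  0.7]
9.4 (5, 185)  [ 0.3 -0.2 -0.3]
9.8 (19, 186)  [-0.5  0.5 -1.1]
10.1 (28, 185)  [ 0.2 -0.2  1.6]
[ 27.1   0.  184.8]
```

View pics/m4.png

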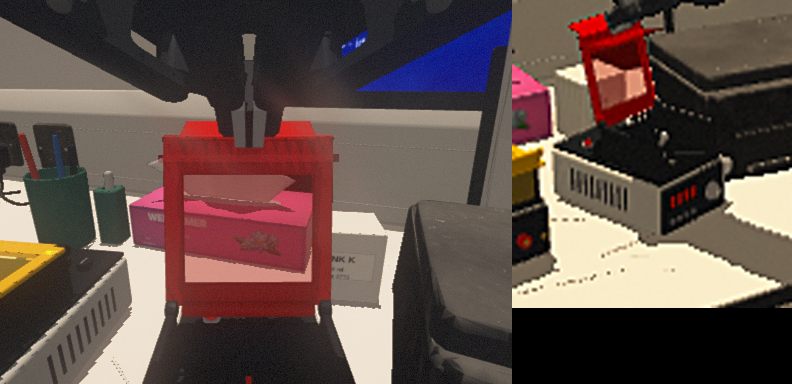

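The guard leans fully back: the red frame stands upright at (250,220) in the wrist view, and the scene crop shows the toggle clear at (663,140). Now I'll withdraw and push the toggle.

```bash
python3 - <<'E'
from h import *
line(-55,241,.6,vel=.15)
line(-85,120,.85,vel=.15)
line(-70,74,.85,vel=.08)
a=get_image("scene")
print("push",line(-28,73,.85,vel=.03,f=10),where())
line(-70,76,.85,vel=.08)
line(-90,130,.85,vel=.15)
b=get_image("scene"); c=cv2.rotate(get_image("wrist"),cv2.ROTATE_180)
f=lambda i:cv2.resize(i[150:230,195:275],(300,300),interpolation=cv2.INTER_CUBIC)
cv2.imwrite("pics/m5.png",np.hstack([cv2.resize(c,(400,300)),f(b)]))
E
```

```text
11.0 (-55, 241)  [-0.8 -0.1 -0.3]
12.0 (-85, 120)  [0.6 0.1 0.4]
12.7 (-70, 74)  [-0.5 -0.4  0.7]
14.3 (-28, 73)  [-4.5 -1.8  3.2]
push False [-28.5   0.   72.8]
15.0 (-70, 76)  [ 0.6 -0.   0.2]
15.5 (-90, 130)  [ 0.4 -0.8  0.9]
```

View pics/m5.png

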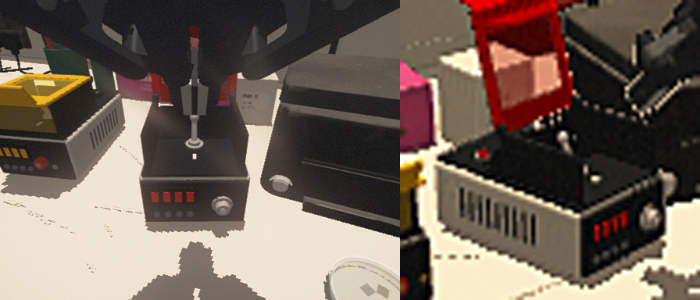

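The ball end of the toggle is at (565,140) in the right-hand crop, i.e. scene pixel (239,187.5). Comparing that with the predicted off and armed positions.

```bash
python3 - <<'E'
from h import *
c=camera_info("scene")
for n,x in (("off",-35.8),("mid",-25),("armed",-14.2)): print(n,proj(c,W(x,84.2 if n!="mid" else 86.5)).round(1))
print("pivot",proj(c,W(-25,60)), "off-image ball: ",proj(c,W(-75,60,48)),proj(c,W(75,60,48)))
s=cv2.imread("pics/s4.png"); print(s.shape)
cv2.imwrite("pics/dif.png",s)
g=s.astype(int).sum(2)[35:60,35:65]; i=np.unravel_index(g.argmax(),g.shape); 
print("before: bright px",[(190+35+x,140+35+y,g[y,x]) for y,x in np.argwhere(g>330)][:40])
E
```

```text
off [[242.6 188. ]]
mid [[239.6 186.2]]
armed [[236.7 186. ]]
pivot [[239.7192738  195.02994101]] off-image ball:  [[241.52006577 205.80008325]] [[202.00640827 190.82878071]]
(110, 100, 3)
before: bright px [(np.int64(230), np.int64(175), np.int64(345)), (np.int64(231), np.int64(175), np.int64(360)), (np.int64(239), np.int64(178), np.int64(338)), (np.int64(247), np.int64(178), np.int64(334)), (np.int64(237), np.int64(179), np.int64(543)), (np.int64(235), np.int64(180), np.int64(538)), (np.int64(232), np.int64(181), np.int64(524)), (np.int64(237), np.int64(181), np.int64(497)), (np.int64(231), np.int64(182), np.int64(672)), (np.int64(235), np.int64(182), np.int64(500)), (np.int64(231), np.int64(183), np.int64(765)), (np.int64(232), np.int64(183), np.int64(428)), (np.int64(231), np.int64(184), np.int64(349)), (np.int64(243), np.int64(187), np.int64(332)), (np.int64(244), np.int64(187), np.int64(735)), (np.int64(244), np.int64(188), np.int64(422))]
```

```bash
python3 - <<'E'
from h import *
line(-80,290,1.1,y=10,vel=.2)
line(90,290,1.57,y=10,vel=.2,f=15)
line(90,168,1.57,y=10,vel=.12,f=12)
print(where())
line(22,168,1.57,y=10,vel=.05,f=8); print(where())
line(22,270,1.57,y=10,vel=.15)
line(-110,290,1.1,vel=.2); sleep(.5)
b=get_image("scene"); c=cv2.rotate(get_image("wrist"),cv2.ROTATE_180)
cv2.imwrite("pics/m6.png",np.hstack([cv2.resize(c,(400,300)),cv2.resize(b[150:230,195:275],(300,300),interpolation=cv2.INTER_CUBIC)]))
E
```

```text
16.9 (-80, 290)  [-0.3 -0.8 -0.2]
18.4 (90, 290)  [-0.1  0.2 -0. ]
19.6 (90, 168)  [0.3 0.6 0.3]
[ 90.5  10.  169. ]
21.1 (22, 168)  [ 0.1  0.4 -0.2]
[ 22.2  10.  167.9]
21.9 (22, 270)  [-0.1 -0.7 -0.6]
23.1 (-110, 290)  [-0.5  0.5 -0. ]
```

View pics/m6.png

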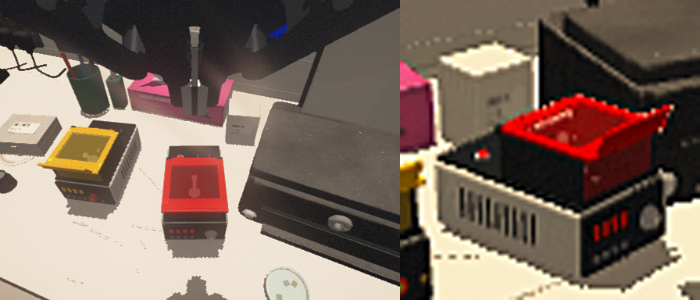

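The guard has fallen shut. Through its window the toggle shows with an end at about (193,182) and its lower part near (195,200). Checking those against the off and armed projections.

```bash
python3 - <<'E'
from h import *
c=camera_info("wrist"); k=400/512
for n,x,z in (("off ball",-35.8,84.2),("armed ball",-14.2,84.2),("pivot",-25,60),("bend",-78,96),("hinge",10,100)):
    u,v=proj(c,W(x,z))[0]; print(n,((511-u)*k).round(1),((383-v)*k).round(1))
im=cv2.rotate(get_image("wrist"),cv2.ROTATE_180).astype(int)
g=im[205:275,236:262]   # green+blue stand out where steel shows through red
print((g[:,:,0]+g[:,:,1])[::2,::2])
E
```

```text
off ball 194.3 188.1
armed ball 194.3 176.0
pivot 194.3 191.1
bend 194.3 210.6
hinge 194.3 156.8
[[120 112 114 113 119 117 116 117 124 122 125 123 127]
 [115 117 111 117 117 116 115 115 116 122 120 117 127]
 [115 109 111 117 107 121 121 116 115 118 120 112 122]
 [108 117 120 100 104 108 114 117 117 119 115 116 111]
 [112 112 115 107 107 117 114 105 105 110 122 111 106]
 [111 113 111 113 108  99 114 117 105 107 104 115 110]
 [119 110 115 102 111 101  95 109 105 104 111 111 113]
 [106 110 108 114 110 104 109 111 110 112 114 106 117]
 [110 105 103 109  95 118 108 100 109 112 105 109 114]
 [103 109 113 105 103 110 114 113 106 105 115 103 111]
 [111 114 102 109 105 138 152 146 120 107  92 105 100]
 [ 95 107 101 110 106 155 155 153 136  97  94 106 117]
 [106 105  95  99 106 139 145 147 122 107  98 106 100]
 [104 107 107  93 106 120 145 145 108 100 108 109 105]
 [ 95 115 106 103 109 116 156 158  97 103 101 100 110]
 [101 103  91 102  97 110 157 142  95  98 101  95 106]
 [103 109 108  93  98 114 154 139  93 109 101  97 101]
 [105 104 106 112  99 125 141 145  94  99  94 100  97]
 [103 102  96
[... 222 characters left out ...]
26 153 147 150 140 155 146 103  99 102]
 [ 97  92 100  99 126 150 154 153 150  99  92 106 100]
 [ 99 108 102 103  94  86 104 110  94  99 100 109  95]
 [ 95  89  95  96  98  86  98  90  99  99  94 105  98]
 [ 99 107 100 102 102  93  89  97 108  89  95  99  98]
 [ 99  93  98 101 106  96  94  90 101 103 106 103  87]
 [103 102 103 104  98 100 107 100  92  94 109  93  99]
 [104  97 100 108 108 100  96 106 100 102 113 111 103]
 [109 101 105  96  94  95  98 101 103 111 118 105 109]
 [114 120 116 117 105 116 111 120 111 111 100 114 103]
 [136 138 143 139 139 131 138 141 135 135 139 140 136]
 [ 89  88  89  86  82  88  92  89  82  91  91  90  92]
 [ 89  96  83  86  78  90  92  91  87  97  94  99  98]]
```

The small ball sits at row ~177 (armed predicts 176, off 188), with the stem running up from the collar at the pivot. The toggle is armed, the guard is shut and the arm is clear.

```bash
python3 -c "
from plant import *
print(get_contact_force(),get_clock(),sign_off())"
```

```text
the job is handed in; nothing more can be done
[ 0.55400371  0.53363099 -0.23281856] 23.7 None
```

The high-voltage supply is armed and its red guard has fallen shut over the toggle; I handed the job in at 23.7 s with the arm clear (no verdict returned), and no line recorded more than about 7 N.

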